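# Index the shaft rest one hole towards the injection pump and hold its lock pin home

### The job

On the bench a sliding shaft rest sits on a perforated tube, locked by a spring plunger with a round black knob. Pull the plunger up out of its hole, slide the rest along the tube to the very next hole on the injection pump's side and let the pin into that hole; then push the knob down until the pin is fully home and finish still holding it down with the gripper, as its spring lifts the pin again if you let go. Leave the other things on the bench where they are.

Things in the scene. Friction and masses are not known exactly. Their poses are not given: they have to be found in the camera images.
- beam: Fixed horizontal perforated square steel tube, 300 mm long, 36 mm wide, its top face 60 mm above the bench, on two low feet; origin on the bench under its middle, its own y runs along the tube. Seven square holes, 11 mm wide, in its top, 40 mm from centre to centre, the fourth at the middle of the tube.
- slide (a joint): Position of the shaft rest (grey sleeve 60 mm long, 49 mm wide, top 70 mm above the bench, with a low steel V-notched plate at each end up to 87 mm) along the tube, in m: 0 when locked in the middle hole, growing along the tube's own +y, so the neighbouring holes are at +0.040 and -0.040; friction about 2.5 N. The pin has 1.5 mm play either way in a hole.
- plunger (a joint): Height of the lock plunger in the rest, in m, growing upwards: 0 = pin fully home (stop), about 0.006 = left alone in a hole (the spring floats it there, pin 8 mm deep), from 0.014 = pin clear of the holes (it then rests on the tube if let go between holes), 0.026 = upper stop. Spring 700 N/m: about 4 N to push it home, about 10 N to hold it up at 0.020. It goes with the rest: sliding the raised knob sideways slides the rest.
- knob_center (a point): Centre of the plunger's black round knob: upright cylinder 24 mm across, 28 mm tall, on a 10 mm stem on top of the rest; with the pin home this point is 114 mm above the bench. It moves with the plunger and the rest; graspable from above in any direction, most freely with the fingers at either side of the tube.
- pump_center (a point): Middle of the fixed injection pump: aluminium block 120 mm long with a row of four short delivery fittings on top (158 mm tall in all), on a grey cradle, a 18 mm shaft stub pointing out at both ends; it stands near one end of the tube, in line with it. Point 85 mm above the bench.
- filter: Fuel filter, a loose upright dark round housing, 92 mm across, 135 mm tall, standing near the other end of the tube; origin under its centre. A bystander.
- wrench: Loose steel wrench, 150 mm long, lying along its own x. A bystander.
- screwdriver: Loose screwdriver, 170 mm long, lying along its own x. A bystander.
- bearing: Loose steel bearing ring, 48 mm across, 15 mm tall. A bystander.
- spray: Loose spray can, 52 mm across, 150 mm tall. A bystander.
- union: Loose brass pipe union, 32 mm across, 40 mm tall. A bystander.
- cup: Loose steel cup, 60 mm across, 45 mm tall. A bystander.

How it is judged:
By the outcome, as a careful person would: the job done as asked, in the order asked, and still so for the second after the job is handed in, while the arm keeps its last pose, push and grip.
It also fails if it takes over 38 s, if anything falls off the work surface, if the arm or the gripper's body presses on something with over 40 N, if the wrist force passes 120 N, or if a joint passes its speed limit or range.

### The arm

A 6-joint arm with a two-finger parallel gripper is mounted at the origin on the work surface. World frame = base frame: x ahead of the robot, y to its left, z up, the work surface at z = 0. Lengths are in m, angles in rad, forces in N, time in s.
With the tool pointing down it reaches from about 0.275 to 1 m from the base axis. Payload 8.4 kg.
Tool frame: the origin (TCP) lies midway between the tips of the shut fingers; the grasp point (between the pads) lies 19 mm behind it (arm.hold_point_z is the distance from the TCP to the grasp point, in m); z points along the fingers, y is the line along which they close (so a half turn about z gives the same grasp; the last joint's range is limited). The gripper opens to 85 mm and grips with 20 to 120 N. Pads are 22 mm wide; open, the fingers measure 114 mm over their backs; the gripper's body (76 mm by 85 mm) begins 54 mm behind the grasp point. The pads swing forward as they close: fully open they stand 13 mm farther back than shut.
Start: joints at [-1.169, 0.353, 1.633, -0, 1.155, -0.002], TCP at [0.246, -0.575, 0.203] pointing down, gripper open.
Joint ranges: [-2.63, 2.63], [-0.92, 2.1], [0.06, 2.66], [-1.3, 4.44], [0, 2.69], [-3.02, 3.02]. Speed limits (rad/s): [2.22, 2.22, 2.79, 3.14, 3.14, 3.14].

### API

Orientations are given as a rotation vector (axis times angle).
In Python, from bench import observe, imaging, arm, nets gives the robot as it stands.
- The arm moves only by the tool arm_command, never from a script. Its argument "moves" is a list of rows, each a list of 5 numbers: the closure in counts, from 0 (fully open) to 255 (shut), then the shift along the tool's x, y, z in mm, then the turn about the tool's z in rad. A call has 1 to 12 rows; each row is the pose to reach, as a shift and turn from the pose commanded when the call began, along the tool's axes at that moment; what a row does not reach only later rows make up. A row lasts 1/8 s, in which the tool goes at most 62.5 mm and 10.7 degrees, less where a joint would pass 70% of its speed; a pose out of reach is approached as far as the arm can. A call with a gripper value outside its range is refused whole. The fingers move at their own pace and stop on an object; "grip_force" is the grip in N (left out, the last holds). Time passes only in rows, so rows that repeat a pose let the fingers close. It gives the time, the measured TCP pose, the force, the opening and the grip force at its end, in the units of the state.
- observe(): the state, without advancing time (a new reading comes with each control period).
- imaging.snapshot(name): name is "side" or "top" or "wrist"; returns the picture (420x560x3 uint8, blue, green, red); there is no depth.
- imaging.camera_params(name): a dict with "fx", "fy", "cx", "cy" (pixels), "R" (3x3) and "t" (3): a world point X has camera coordinates R X + t; the wrist camera has in their place "tool_from_camera" (4x4, takes a point from camera to tool coordinates, whose origin is the TCP and whose axes are the flange's). Camera axes: x right, y down, z forward; pixel columns grow to the right and rows downward; lengths in m; the calibration is good to about 2 mm. A picture is of the moment at which its call begins: read the wrist's pose just before it. camera_params takes no time and is no camera call.
- arm.job_done(): hands the job in; it is judged then, once.
Trained networks look in the newest picture that a camera, given by its name, has taken for a name from the list of things; names that differ only in an ending like _2 or _b are one class to them, and where a whole thing is asked for, a point or a joint stands for the part that bears it (a point fixed in the world has none). Each returns a list of dicts, best first, with "confidence" (0 to 1); they miss things now and then, are a little off and sometimes report something else, mostly with a low value. They report only what shows in the picture. A call takes as long as a camera call.
- nets.trace(thing, camera): "mask" (420x560 bool, what is visible of it) and "at" ([column, row] in pixels, amid what is visible of it).
The state is a dict: "t": time; "joint_positions": joint angles; "joint_vel": joint speeds; "joint_efforts": joint torques, N m; "position": TCP position; "ee_rot": TCP orientation; "wrist_force": force on the tool from outside, world axes, zero at the start; "wrist_torque": the same for the moment, N m; "width": finger opening in m; "finger_force": force on a finger pad.
Only numpy, scipy, OpenCV 4.12 (cv2) and the standard library are available. Lean on these libraries where they do the work, as an engineer would, in place of code of your own. Each camera call takes 0.05 s, during which the arm holds its last target. There are 200 camera calls.

## Working session

There is one attempt and no reset: what is moved stays moved. The work goes in short steps, Python scripts to look and compute and a tool call to move; the robot and the scene stay as the last step left them, time stands still between calls to the robot, and variables do not carry over. Pictures are saved under pics/ and viewed, at most 10 in all, crops included, and the job is handed in when it is done.

Besides the shell and the picture viewer there is one more tool, called after "Request:" by a JSON object that holds its "api" and its "payload", one argument or row to a line. arm_command: Moves the arm, as the interface text tells. Its arguments: {"type":"object","properties":{"moves":{"type":"array"},"grip_force":{"type":"number"}},"required":["moves"]}

```bash
mkdir -p pics; cat > h.py <<'E'
import numpy as np, cv2
from bench import observe, imaging, arm, nets
from scipy.spatial.transform import Rotation as Ro
def ray(cam,uv,s=None):
    p=imaging.camera_params(cam)
    d=np.array([(uv[0]-p['cx'])/p['fx'],(uv[1]-p['cy'])/p['fy'],1.])
    if 'R' in p:
        R=np.array(p['R']);return -R.T@np.array(p['t']),R.T@d
    s=s or observe();T=np.array(p['tool_from_camera']);Rt=Ro.from_rotvec(s['ee_rot']).as_matrix()
    return Rt@T[:3,3]+s['position'],Rt@T[:3,:3]@d
def atz(cam,uv,z,s=None):
    o,d=ray(cam,uv,s);return o+d*(z-o[2])/d[2]
def tri(rs):
    A=0;b=0
    for o,d in rs:
        d=d/np.linalg.norm(d);P=np.eye(3)-np.outer(d,d);A=A+P;b=b+P@o
    return np.linalg.solve(A,b)
E
python3 - <<'E'
from h import *
s=observe();print(s['t'],s['position'],s['ee_rot'],s['width'])
ims=[]
for c in('side','top'):
    im=imaging.snapshot(c);cv2.imwrite(f'pics/{c}0.png',im)
    for n in('knob_center','slide','pump_center','beam','filter'):
        try:
            for r in nets.trace(n,c)[:2]:
                m=np.argwhere(r['mask']);print(c,n,r['confidence'],r['at'],m.min(0)[::-1],m.max(0)[::-1],atz(c,r['at'],0.12)[:2])
        except Exception as e: print(c,n,e)
print(observe()['t'])
E
```

```text
0.0 [ 0.24538412 -0.574211    0.2019259 ] [-3.07636040e+00 -6.29718763e-01  3.97186749e-04] 0.08536567313136721
side knob_center 0.52 [333.3, 200.2] [326 189] [337 210] [ 0.5209906  -0.00882241]
side slide 0.71 [333.1, 217.0] [314 190] [347 239] [0.48542537 0.03176569]
side slide 0.31 [243.9, 199.2] [231 169] [257 231] [0.65581471 0.12510736]
side pump_center 0.73 [422.1, 183.9] [381 145] [466 221] [ 0.4221906  -0.19243469]
side beam 0.85 [329.0, 224.0] [264 189] [392 268] [0.47708016 0.05334808]
side beam 0.45 [420.9, 183.4] [382 146] [464 219] [ 0.42506333 -0.19211743]
side filter 0.73 [324.8, 183.7] [317 176] [331 191] [ 0.57278524 -0.03873996]
side filter 0.67 [214.5, 247.4] [187 222] [235 287] [0.58283927 0.25606624]
top slide 0.7 [302.6, 231.0] [294 222] [318 242] [ 0.53734102 -0.00758703]
top pump_center 0.67 [396.8, 258.4] [357 234] [442 278] [ 0.45924907 -0.25378312]
top beam 0.73 [303.1, 234.4] [302 228] [311 237] [ 0.52826664 -0.00866233]
top beam 0.66 [308.7, 230.6] [253 204] [357 261] [ 0.53801442 -0.02386597]
top filter 0.97 [210.6, 202.7] [193 187] [230 221] [0.61947146 0.23815726]
0.6
```

View pics/side0.png

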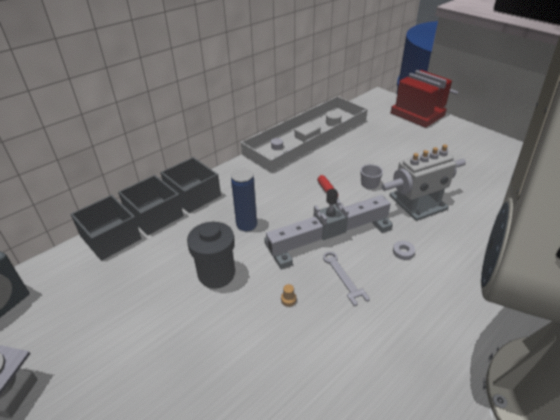

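View pics/top0.png

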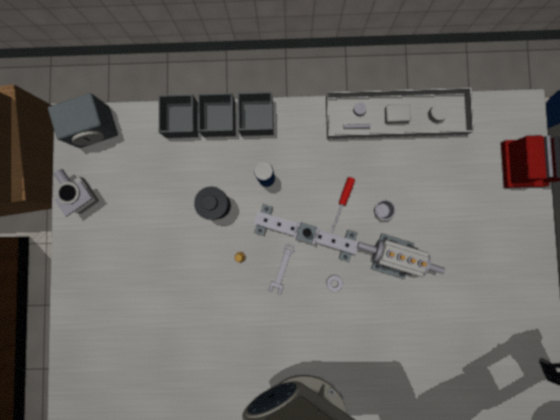

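Side view: the black knob is at about (332,197), the pump is right of the rest and the filter left of it. Top view: knob about (307,233), tube ends about (257,217) and (357,247), and the pump is at image right.

```bash
python3 - <<'E'
from h import *
print(tri([ray('side',(332.5,198)),ray('top',(307,233))]), atz('top',(307,233),.125))
a=atz('top',(257,217),.06);b=atz('top',(357,247),.06);print(a,b,np.linalg.norm(a-b),(a+b)/2,np.degrees(np.arctan2(*(b-a)[1::-1])))
p=atz('top',(397,258),.12);print(p)
s=observe();R=Ro.from_rotvec(s['ee_rot']).as_matrix();print(R.round(3))
im=cv2.imread('pics/top0.png')[190:280,235:375];cv2.imwrite('pics/tc.png',cv2.resize(im,None,fx=5,fy=5,interpolation=2))
E
```

```text
[ 0.53189754 -0.01933155  0.11375298] [ 0.53171677 -0.01892211  0.125     ]
[0.58067872 0.11841892 0.06      ] [ 0.48952777 -0.16074631  0.06      ] 0.29366940332976954 [ 0.53510325 -0.0211637   0.06      ] -108.0825103632076
[ 0.46028412 -0.2543564   0.12      ]
[[ 0.92   0.393  0.   ]
 [ 0.393 -0.92  -0.   ]
 [ 0.     0.    -1.   ]]
```

View pics/tc.png

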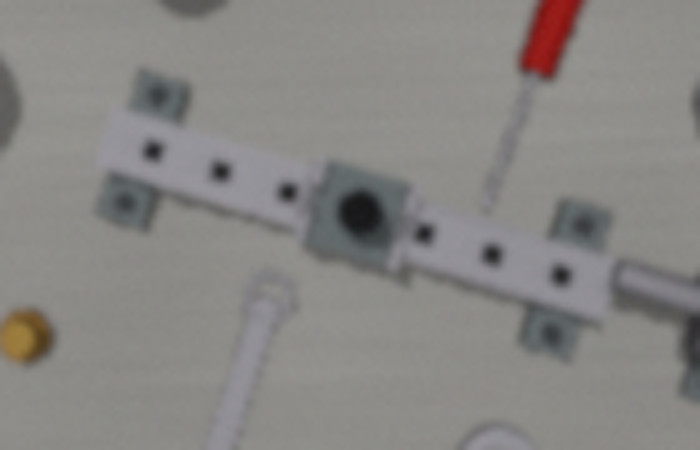

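Request:
{"api": "arm_command", "payload": {
  "moves": [
    [0,48,-40,-10,-0.08],
    [0,96,-80,-20,-0.17],
    [0,144,-120,-20,-0.25],
    [0,192,-158,-20,-0.34],
    [0,240,-198,-20,-0.43],
    [0,290,-238,-20,-0.52],
    [0,338,-278,-20,-0.6],
    [0,386,-318,-20,-0.69],
    [0,434,-358,-10,-0.78],
    [0,482,-397,0,-0.85],
    [0,482,-397,0,-0.85],
    [0,482,-397,0,-0.85]
  ]
}}

```text
t: 2.1
position: [0.5326, -0.0202, 0.2026]
ee_rot: [-2.543, -1.844, 0.001]
wrist_force: [-0.3, -0.9, 0.3]
width: 0.0855
finger_force: 0.0
```

```bash
python3 - <<'E'
from h import *
s=observe();print(s['t'],s['position'],Ro.from_rotvec(s['ee_rot']).as_matrix().round(3),max(abs(np.array(s['joint_vel']))))
im=imaging.snapshot('wrist');cv2.imwrite('pics/w1.png',im)
for n in('knob_center','slide'):
    for r in nets.trace(n,'wrist')[:2]:
        m=np.argwhere(r['mask']);print(n,r['confidence'],r['at'],m.min(0)[::-1],m.max(0)[::-1],atz('wrist',r['at'],.12,s))
a=atz('top',(265.4,220.2),.06);b=atz('top',(347.2,245),.06);print(a,b,np.linalg.norm(a-b),(a+b)/2,np.degrees(np.arctan2(*(a-b)[1::-1])))
E
```

```text
2.1 [ 0.53256776 -0.0202206   0.20255532] [[ 0.311  0.95  -0.001]
 [ 0.95  -0.311 -0.   ]
 [-0.001 -0.    -1.   ]] 0.032644945251333005
knob_center 0.73 [285.0, 205.8] [270 189] [298 222] [ 0.53411759 -0.01820061  0.12      ]
knob_center 0.61 [419.8, 25.2] [373   0] [503  63] [0.67187834 0.08260387 0.12      ]
slide 0.58 [284.0, 191.1] [258 158] [309 226] [ 0.5373403  -0.00553642  0.12      ]
[0.57101033 0.09475087 0.06      ] [ 0.49574025 -0.13358463  0.06      ] 0.24042189145444007 [ 0.53337529 -0.01941688  0.06      ] 71.75535860678272
```

View pics/w1.png

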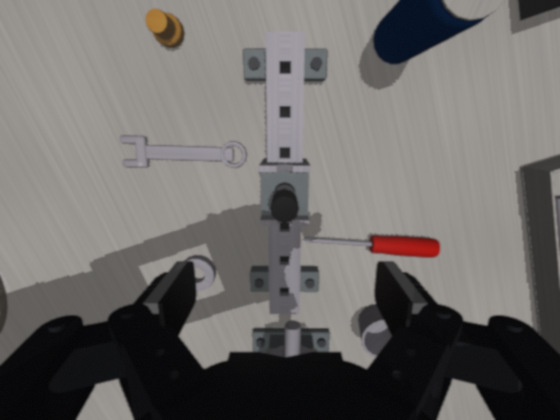

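The wrist view shows the knob at (285,205). The tube runs along the image vertical, with the pump at the bottom, which is tool −x.

Request:
{"api": "arm_command", "payload": {
  "moves": [
    [0,1,1,50,0],
    [0,1,1,85,0],
    [0,1,1,103,0],
    [0,1,1,103,0],
    [255,1,1,103,0],
    [255,1,1,103,0],
    [255,1,1,103,0],
    [255,1,1,103,0],
    [255,1,1,103,0],
    [255,1,1,103,0]
  ],
  "grip_force": 80
}}

```text
t: 3.5
position: [0.5324, -0.0191, 0.0995]
ee_rot: [-2.542, -1.842, 0.003]
wrist_force: [-4.7, 1.9, 1.2]
width: 0.0183
finger_force: 78.3
```

```bash
python3 - <<'E'
from h import *
s=observe();print(s['t'],s['width'],s['finger_force'],s['wrist_force'],s['position'])
im=imaging.snapshot('wrist');cv2.imwrite('pics/w2.png',im)
E
```

```text
3.5 0.018283297343207175 78.29305171966553 [-4.72149897  1.88474209  1.15545062] [ 0.53239614 -0.0191478   0.099465  ]
```

View pics/w2.png

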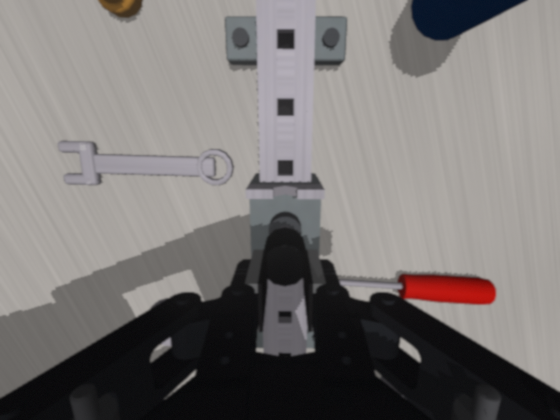

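The view shows the knob at (285,255) between the fingers at (240,285) and (325,285). The 18 mm opening is less than the 24 mm knob, so I'm checking the centring along the tube.

```bash
python3 - <<'E'
from h import *
s=observe();R=Ro.from_rotvec(s['ee_rot']).as_matrix()
im=imaging.snapshot('wrist');
for r in nets.trace('knob_center','wrist')[:1]:
    m=np.argwhere(r['mask']);print(r['confidence'],r['at'],m.min(0)[::-1],m.max(0)[::-1])
for uv in((285,240),(285,262),(285,283),(250,272),(318,272),(267,262),(304,262)): print(uv,[(R.T@(atz('wrist',uv,z,s)-s['position'])*1000).round(1)[:2] for z in(.120,.134)])
c=np.array(cv2.convertScaleAbs(im[180:340,190:380],alpha=2.5,beta=20));cv2.imwrite('pics/w2c.png',cv2.resize(c,None,fx=3.5,fy=3.5,interpolation=2))
E
```

```text
0.67 [281.3, 256.9] [264 226] [304 285]
(285, 240) [array([11.5,  0.9]), array([17. ,  0.9])]
(285, 262) [array([-1.4,  0.9]), array([5.3, 0.9])]
(285, 283) [array([-14.2,   0.9]), array([-6.3,  0.9])]
(250, 272) [array([ -7.5, -18.4]), array([ -0.2, -16.6])]
(318, 272) [array([-7.4, 19.1]), array([-0.1, 17.4])]
(267, 262) [array([-1.4, -8.9]), array([ 5.3, -8. ])]
(304, 262) [array([-1.4, 11.2]), array([ 5.4, 10.3])]
```

View pics/w2c.png

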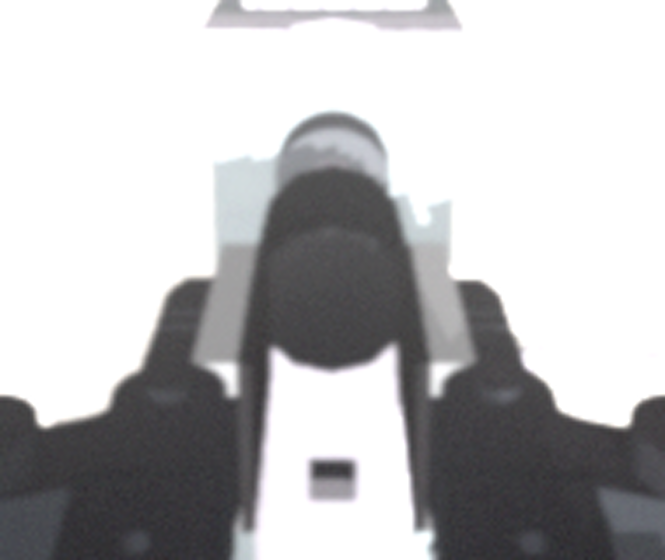

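The crop shows the knob's top disc centred about 4 mm off the TCP along the tube, well inside the 22 mm pads. The grip is sound, so I'll lift and check.

Request:
{"api": "arm_command", "payload": {
  "moves": [
    [255,0,0,-4,0],
    [255,0,0,-8,0],
    [255,0,0,-12,0],
    [255,0,0,-15,0],
    [255,0,0,-15,0],
    [255,0,0,-15,0]
  ]
}}

```text
t: 4.4
position: [0.5324, -0.0192, 0.1138]
ee_rot: [-2.542, -1.842, 0.004]
wrist_force: [-4.7, 3.9, -8.5]
width: 0.0183
finger_force: 78.6
```

The spring load has changed by about 10 N, so the plunger is up at about 0.020. Now the slide.

Request:
{"api": "arm_command", "payload": {
  "moves": [
    [255,-5,0,0,0],
    [255,-12,0,0,0],
    [255,-20,0,0,0],
    [255,-28,0,0,0],
    [255,-35,0,0,0],
    [255,-40,0,0,0],
    [255,-40,0,0,0],
    [255,-40,0,0,0],
    [255,-40,0,0,0]
  ]
}}

```text
t: 5.52
position: [0.5196, -0.0576, 0.1137]
ee_rot: [-2.542, -1.842, 0.005]
wrist_force: [-5.3, -0.3, -9.4]
width: 0.0182
finger_force: 78.5
```

```bash
python3 - <<'E'
from h import *
s=observe();print(s['position'],np.linalg.norm(np.array(s['position'])[:2]-[.5324,-.0192]),s['wrist_force'],s['width'])
im=imaging.snapshot('wrist');cv2.imwrite('pics/w3.png',im[120:420])
E
```

```text
[ 0.51963432 -0.05764629  0.11374407] 0.04051024273047915 [-5.28675843 -0.33808814 -9.3637843 ] 0.018157784493039626
```

View pics/w3.png

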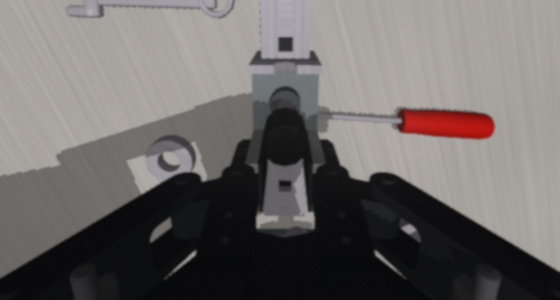

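The rest moved with the knob, 40.5 mm of travel. Now I'll lower the pin into the hole.

Request:
{"api": "arm_command", "payload": {
  "moves": [
    [255,0,0,3,0],
    [255,0,0,6,0],
    [255,0,0,9,0],
    [255,0,0,12,0],
    [255,0,0,15,0],
    [255,0,0,15,0],
    [255,0,0,15,0]
  ]
}}

```text
t: 6.45
position: [0.5198, -0.0577, 0.0995]
ee_rot: [-2.542, -1.842, 0.005]
wrist_force: [-8.2, 0.4, 1.5]
width: 0.0184
finger_force: 80.0
```

The vertical force is back to its at-rest value at the old height, so the pin is in the hole. Next I push it home.

Request:
{"api": "arm_command", "payload": {
  "moves": [
    [255,0,0,2,0],
    [255,0,0,4,0],
    [255,0,0,5,0],
    [255,0,0,6,0],
    [255,0,0,6,0],
    [255,0,0,6,0]
  ]
}}

```text
t: 7.2
position: [0.5201, -0.0575, 0.0952]
ee_rot: [-2.543, -1.842, 0.003]
wrist_force: [-13.4, 1.4, 19.5]
width: 0.0181
finger_force: 82.9
```

Request:
{"api": "arm_command", "payload": {
  "moves": [
    [255,0,-1,1,0],
    [255,0,-1,1,0],
    [255,0,-1,1,0],
    [255,0,-1,1,0]
  ]
}}

```text
t: 7.7
position: [0.5202, -0.0573, 0.095]
ee_rot: [-2.544, -1.843, 0.001]
wrist_force: [-13.7, 2.4, 25.4]
width: 0.0186
finger_force: 83.8
```

```bash
python3 - <<'E'
from h import *
s=observe();R=Ro.from_rotvec(s['ee_rot']).as_matrix()
imaging.snapshot('wrist')
for uv in [r['at'] for r in nets.trace('knob_center','wrist')[:1]]: print(uv,(R.T@(atz('wrist',uv,.118,s)-s['position'])*1000).round(1))
im=np.hstack([cv2.resize(imaging.snapshot(c)[y:y+110,x:x+140],(400,314),interpolation=2) for c,x,y in(('side',260,140),('top',235,185))])
cv2.imwrite('pics/f.png',im)
print(observe()['position'],observe()['wrist_force'])
E
```

```text
[282.3, 256.3] [  3.1  -0.6 -23. ]
[ 0.5202627  -0.05733271  0.09508356] [-13.02699179   1.62321168  26.67885295]
```

View pics/f.png

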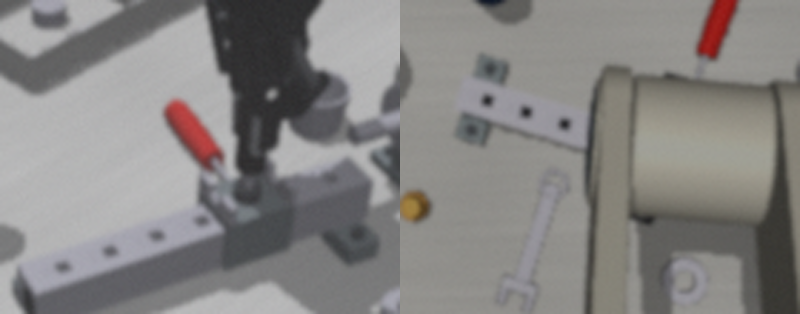

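Four holes now show on the filter side of the rest, so it sits on the next hole towards the pump. One more mm of push raised the force by 6–7 N and moved the TCP only 0.1–0.2 mm, so the pin is at its stop.

```bash
python3 -c "
from bench import arm;print(arm.job_done())"
```

```text
the job is handed in; nothing more can be done
None
```

The rest is locked in the next hole towards the pump, with the pin pushed to its stop and the gripper still holding the knob down; I handed the job in on that basis, and no verdict came back.

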